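# Stack the instrument case on the base case and prop its lid open

### The job

Shut the open lid of the black base case, then slide the orange instrument case sideways off its ledge onto that lid until its four feet have dropped into the lid's recesses. Then open the orange case, flip its stay fully up and let the lid down onto the stay, so that it stays propped half open by itself. Keep the orange case upright and leave the other things on the table alone.

Things in the scene. Friction and masses are not known exactly. Their poses are not given: they have to be found in the camera images.
- station: Fixed station, pose varies: aluminium plate 210 x 315 x 5 mm carrying a black base case (172 x 141 mm, open rim 56 mm above the table) and, beside it on its +y side, a dark steel parking ledge. Origin: on the table, under the middle of the base case's place for the orange case; x, y level, z up. The orange case is slid from the ledge towards this frame's -y.
- home (a point): Where the orange case's centre (point case_center) must end: over the station's origin, 90.5 mm above the table. Feet then stand in the recesses.
- ledge (a point): Middle of the steel ledge's top, 67 mm above the table (1 mm above the shut base lid). It reaches from y = 72 to 207 mm in the station frame. Cheeks along its two x sides stand 12 mm above it, 2 mm clear of the orange case, and guide it along y.
- base_lid (a joint): Grey lid of the base case, 176 x 141 x 10 mm, hinged along x at station y = -74, z = 56 mm. 0 = shut (top 66 mm above the table); it starts open, leaning back to -y near its stop at 1.9 rad. Light hinge: below about 1.5 rad it falls shut. On its two x sides and the hinge side it has 12 mm high rims, 2.5 to 3 mm clear of the orange case at home; none on the free edge.
- base_lid_edge (a point): Middle of the free edge of the grey base lid, half-way through its thickness, 141 mm from the hinge. The lid's top has four recesses 26 mm square, 6.5 mm deep, with orange floors: station x = +-36, y = -52 mm and x = +-64, y = +52 mm when shut.
- case_center (a point): Centre of the loose orange case, 30.5 mm above the underside of its feet and as far below its rim. Body 160 (x) x 130 (y) x 55 mm, 0.65 to 0.95 kg with lid; feet 20 x 20 x 6 mm at x = +-36, y = -52 and x = +-64, y = +52 mm: the leading ones pass between the outer recesses. Too wide to grasp: push its +y wall. It starts on the ledge, axes as the station's, and drops 7 mm when seated.
- case_lid (a joint): Orange lid of the orange case, 160 x 130 x 8 mm. 0 = shut (start), stop at 1.9 rad, leaning back to -y. Light hinge: it falls shut from below 1.5 rad and rests open beyond 1.65 rad. On the raised stay it rests at about 0.75 rad.
- case_hinge (a point): Middle of the orange lid's hinge axis, which runs along x at rim height on the case's -y side, 65 mm from the case's centre.
- loop_bar (a point): Middle of the black bar of the pull loop on the free (+y) edge of the orange lid. Bar 10 mm thick, 96 mm long along x, 171 mm from the hinge and 36 mm clear of the lid's edge (open the fingers only part way), 4.5 mm above the hinge axis when shut. Pinched across y it turns between the fingers as the lid swings.
- stay (a joint): Steel stay inside the orange case along its +x wall, under the lid: a bar 8 mm thick, 90 mm long. 0 = stowed (start), level, pointing to -y; 1.45 = fully up, against its stop. Stiff pivot (0.035 N m): it stays where it is left; the lid's weight presses it to its stop.
- stay_pivot (a point): Pivot of the stay, axis along x: 70 mm in x, 40 mm in y and 20.5 mm in z from the case's centre (10 mm below the rim).
- stay_knob (a point): Middle of the red knob on the stay, 12 mm thick, 30 mm long along x, pointing inwards (-x), 55 mm from the pivot. Below it the case is free for 23 mm down to a rubber insert. Reached from above when the lid is open.
- gauge: loose pressure gauge, steel case 80 mm across, 28 mm high, brass stub, lying dial up (bystander). Origin: centre of its underside.
- valve: loose brass ball valve, 90 mm long, 56 mm high with a 100 mm blue lever on top (bystander). Origin: centre of its underside.
- wrench: loose steel wrench, 180 mm, lying flat (bystander). Origin: centre of its underside.
- mug: loose blue mug, 80 mm across, 95 mm high (bystander). Origin: centre of its underside.
- tablet: loose rugged tablet in a black rubber shell, 180 x 260 x 18 mm, lying flat (bystander). Origin: centre of its underside.
- flange: loose dark steel pipe flange, 100 mm across, 64 mm high (bystander). Origin: centre of its underside.
- case: The same orange case; origin at the middle of the underside of its feet.
There are look-alikes about, which are no part of the job. Of the things shaped like the case, the orange one is meant.

How it is judged (in metres and radians):
On the way, in this order (a step that is already met when the one before it is completed fails the run):
1. the base case's lid is shut (value of joint base_lid below 0.03 rad), for 0.2 s.
2. the orange case sits on the base lid with all four feet in the recesses (value of joint base_lid below 0.03 rad and z of case_center in the frame of station below 0.0925 m and x of case_center in the frame of station between -0.005 and 0.005 m and y of case_center in the frame of station between -0.005 and 0.005 m and angle between case_center's own z axis and vertical below 0.03 rad), for 0.2 s.
3. the orange case is open and its stay is flipped up (z of case_center in the frame of station below 0.0925 m and x of case_center in the frame of station between -0.005 and 0.005 m and y of case_center in the frame of station between -0.005 and 0.005 m and angle between case_center's own z axis and vertical below 0.03 rad and value of joint stay above 1.3 rad and value of joint case_lid above 0.65 rad), for 0.2 s.
At the end, for the whole second after the job is handed in: The base lid is shut (under 0.03 rad); the orange case is level (0.03 rad) and at rest with its feet down in the recesses (centre within 5 mm of home in x and y and less than 2 mm above it); the stay is up (over 1.3 rad) and the orange lid rests still on it (0.65 to 0.85 rad) (all of step 3 and value of joint base_lid below 0.03 rad and value of joint case_lid below 0.85 rad and velocity of joint case_lid between -0.05 and 0.05 rad/s and linear speed of case below 0.02 m/s); the robot touches nothing.
It fails at once if the orange case was tipped by more than 20 degrees (angle between case_center's own z axis and vertical above 0.35 rad).
It fails at once if another thing on the table was pushed away (30 mm) (distance of any of gauge, valve, wrench, mug, tablet, flange from where it was at the start of the episode above 0.03 m).
It also fails if it takes over 72 s, if anything falls off the work surface, if the arm or the gripper's body presses on something with over 40 N, if the wrist force passes 120 N, or if a joint passes its speed limit or range.

### The arm

A 6-joint arm with a two-finger parallel gripper is mounted at the origin on the work surface. World frame = base frame: x ahead of the robot, y to its left, z up, the work surface at z = 0. Lengths are in mm, angles in rad, forces in N, time in s.
With the tool pointing down it reaches from about 400 to 925 mm from the base axis. Payload 12.5 kg.
Tool frame: the origin (TCP) lies between the finger pads; the fingertips stand 14 mm ahead of it and the grasp point (between the pads) lies 5 mm behind it; x points along the fingers, y is the direction in which the jaws open and shut, and the axes are right-handed (so a half turn about x gives the same grasp; the last joint's range is limited). The gripper opens to 95 mm and grips with 3 to 60 N. Pads are 20 mm wide; open, the fingers measure 119 mm over their backs; the gripper's body (75 mm by 180 mm) begins 59 mm behind the grasp point.
Start: joints at [1.129, 0.491, 1.559, -0, 1.092, -0.106], TCP at [205.937, 590.117, 208.161] pointing down, gripper open.
Joint ranges: [-3.1, 3.1], [-0.84, 2.19], [0.05, 2.79], [-1.13, 4.28], [0.06, 2.93], [-2.69, 2.69]. Speed limits (rad/s): [2.22, 2.22, 2.79, 3.14, 3.14, 3.14].

### API

Orientations are given as [roll, pitch, yaw] about the fixed x, y, z axes, in that order (R = Rz(yaw) Ry(pitch) Rx(roll)).
In Python, from cell import env, cams gives the robot as it stands.
- The arm moves only by the tool carry_out, never from a script. Its arguments are lists of equal length, an entry for each row: "grip": the closure, from -1 (fully open) to 1 (shut); "linear": the shift along the tool's x, y, z scaled (see below), a list of three; "turn": the turn about the tool's x scaled (see below). In form: {"grip": [grip, ...], "linear": [[tx, ty, tz], ...], "turn": [turn, ...]}. A call has 1 to 5 rows; each row shifts and turns the commanded pose from where the row before left it, along the tool's axes as they then stand; what a row does not reach is not made up. The controller multiplies each number of a shift by 0.5 m and each number of a turn by 180 degrees. A row lasts 1/10 s, in which the tool goes at most 50 mm and 8.59 degrees, less where a joint would pass 70% of its speed; a pose out of reach is approached as far as the arm can. A call with a number of a shift or a turn outside -1 to 1 is refused whole. A call with a gripper value outside its range is refused whole. The fingers move at their own pace and stop on an object; the grip force is fixed at half the most. Time passes only in rows, so rows that do not move let the fingers close. It gives the time, the measured TCP pose, the force and the opening at its end, in the units of the state.
- env.state(): the state, without advancing time (a new reading comes with each control period).
- cams.read_camera(name): name is "scene" or "top"; returns the picture (420x560x3 uint8, blue, green, red); there is no depth.
- cams.camera_info(name): a dict with "fx", "fy", "cx", "cy" (pixels), "view" (4x4, takes a point from world to camera coordinates). Camera axes: x right, y down, z forward; pixel columns grow to the right and rows downward; lengths in mm; the calibration is good to about 2 mm. A picture is of the moment at which its call begins. camera_info takes no time and is no camera call.
- env.job_done(): hands the job in, once; it reports no verdict.
The state is a dict: "t": time; "joints": joint angles; "qvel": joint speeds; "tau": joint torques, N m; "eef_pos": TCP position; "tcp_rot": TCP orientation; "ft_force": force on the tool from outside, world axes, zero at the start; "moment": the same for the moment, N m; "opening": opening from 0.0 (shut) to 1.0 (fully open).
Only numpy, scipy, OpenCV 4.12 (cv2) and the standard library are available. Lean on these libraries where they do the work, as an engineer would, in place of code of your own. Each camera call takes 0.05 s, during which the arm holds its last target. There are 200 camera calls.

## Working session

There is one attempt and no reset: what is moved stays moved. The work goes in short steps, Python scripts to look and compute and a tool call to move; the robot and the scene stay as the last step left them, time stands still between calls to the robot, and variables do not carry over. Pictures are saved under pics/ and viewed, about 8 in all and at most 12, crops included, and the job is handed in when it is done.

Besides the shell and the picture viewer there is one more tool, called in YAML: its name, and indented under it one key for each argument. carry_out: Moves the arm, as the interface text tells. Shifts and turns lie within -1 to 1; 1 stands for 0.5 m of shift or 180 degrees of turn. Its arguments: {"type":"object","properties":{"grip":{"type":"array"},"linear":{"type":"array"},"turn":{"type":"array"}},"required":["grip","linear","turn"]}

```bash
ls; mkdir -p pics; python3 - <<'E'
from cell import env,cams
import cv2
for n in("scene","top"):
    cv2.imwrite(f"pics/{n}0.png",cams.read_camera(n)); i=cams.camera_info(n); print(n,i)
print(env.state())
E
```

```text
pics
scene {'fx': 537.8121793967944, 'fy': 537.8121793967944, 'cx': 280.48136979630783, 'cy': 203.9264227083127, 'view': array([[ 8.18250364e-01,  5.74751395e-01,  1.12772711e-02,
        -4.86353324e+02],
       [ 3.96177550e-01, -5.49590198e-01, -7.35522918e-01,
        -1.13526874e+02],
       [-4.16544945e-01,  6.06309697e-01, -6.77405979e-01,
         1.72043028e+03],
       [ 0.00000000e+00,  0.00000000e+00,  0.00000000e+00,
         1.00000000e+00]])}
top {'fx': 477.78451351042867, 'fy': 477.78451351042867, 'cx': 287.02558418364407, 'cy': 204.08477002816898, 'view': array([[ 1.12047510e-02, -9.99935971e-01,  1.58357887e-03,
         6.21919315e+01],
       [-9.88813823e-01, -1.13156552e-02, -1.48725179e-01,
         5.63487032e+02],
       [ 1.48733575e-01,  1.00563918e-04, -9.88877299e-01,
         1.49736157e+03],
       [ 0.00000000e+00,  0.00000000e+00,  0.00000000e+00,
         1.00000000e+00]])}
{'t': 0.1, 'joints': array([ 1.12938665e+00,  4.91507303e-01,  1.55939531e+00,  2.04961333e-05,
        1.09167041e+00, -1.05599814e-01]), 'qvel': array([ 3.66678792e-04, -9.64728248e-05,  7.15918063e-04,  4.89581865e-04,
        1.66476545e-03,  2.26106834e-03]), 'tau': array([ 3.35088560e-03, -6.13628268e+01, -2.58604091e+01,  6.93586003e-02,
        4.70790337e-02, -5.08099981e-05]), 'eef_pos': array([205.83959211, 589.90279991, 207.61285265]), 'tcp_rot': array([-1.69493689,  1.56981578, -2.0307562 ]), 'ft_force': array([0.47112336, 0.85914105, 0.00372511]), 'moment': array([-0.00183257,  0.0704922 ,  0.00715282]), 'opening': 1.0010076190501842}
```

```bash
python3 - <<'E'
import cv2,numpy as np
a=cv2.imread("pics/top0.png");b=cv2.imread("pics/scene0.png")
cv2.imwrite("pics/t0.png",cv2.resize(a,(800,600),interpolation=cv2.INTER_CUBIC))
cv2.imwrite("pics/s0.png",cv2.resize(b,(800,600),interpolation=cv2.INTER_CUBIC))
E
```

```text
(no output)
```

View pics/t0.png

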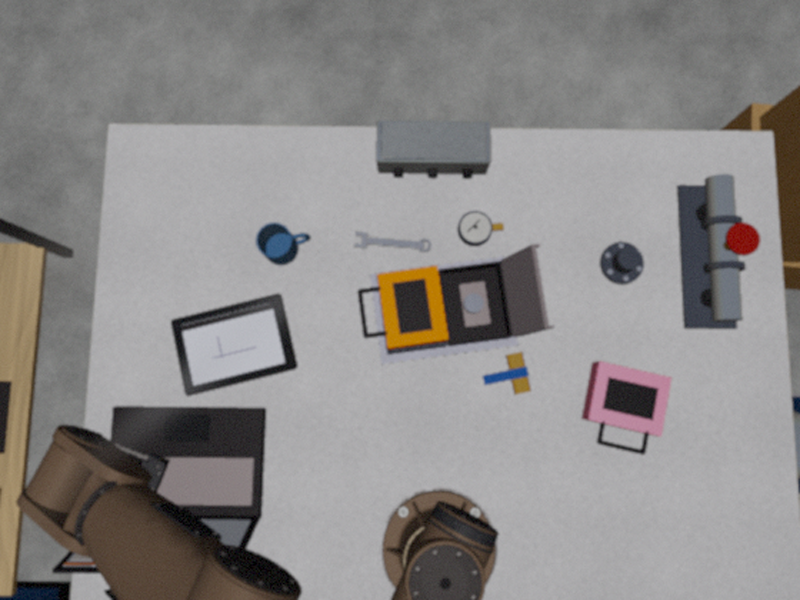

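View pics/s0.png

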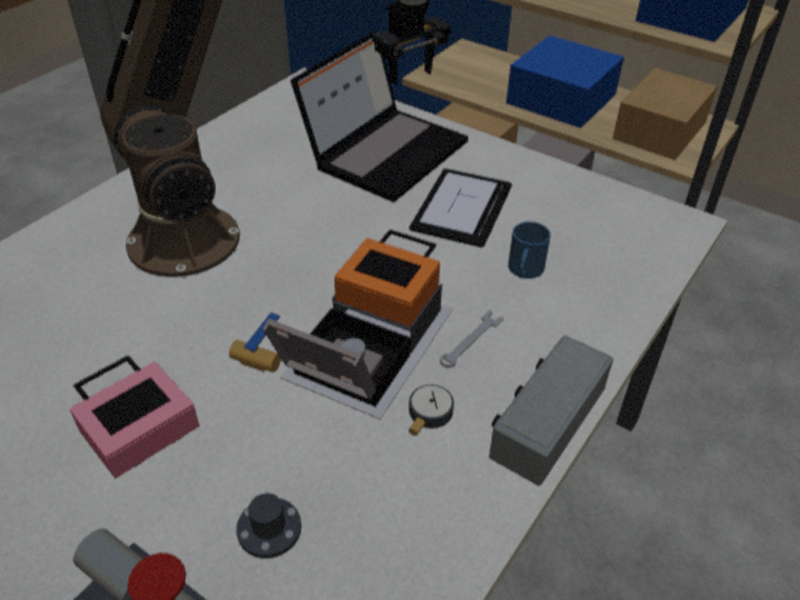

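Top view (800 px scale): the orange case is at (413,307), its pull loop to the left (+y) at (362,312), and the open grey lid on the right at (525,290). The scene view agrees: valve at (260,345), gauge at (432,402), wrench at (470,338). I'll enlarge the station.

```bash
python3 - <<'E'
import cv2,numpy as np
a=cv2.imread("pics/top0.png")[160:270,240:400];b=cv2.imread("pics/scene0.png")[155:295,185:325]
a=cv2.resize(a,None,fx=5,fy=5,interpolation=cv2.INTER_CUBIC)
b=cv2.resize(b,None,fx=4,fy=4,interpolation=cv2.INTER_CUBIC)
cv2.imwrite("pics/t0c.png",cv2.convertScaleAbs(a,alpha=1.6));cv2.imwrite("pics/s0c.png",cv2.convertScaleAbs(b,alpha=1.6))
E
```

```text
(no output)
```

View pics/t0c.png

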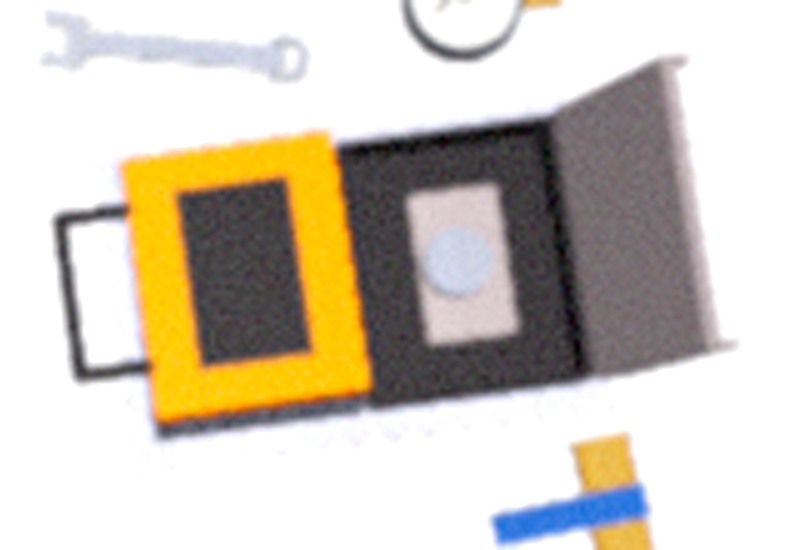

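The crop shows the orange lid top's corners at (122,160), (330,132), (372,388), (157,420), the loop bar from (68,215) to (82,375), and the base hinge line from (550,122) to (588,372).

```bash
cat > h.py <<'E'
import numpy as np
from cell import env,cams
from scipy.spatial.transform import Rotation as R
def ray(n,u,v,z):
    i=cams.camera_info(n);V=i["view"];d=np.array([(u-i["cx"])/i["fx"],(v-i["cy"])/i["fy"],1.])
    c=-V[:3,:3].T@V[:3,3];w=V[:3,:3].T@d
    return c+w*(z-c[2])/w[2]
def proj(n,p):
    i=cams.camera_info(n);V=i["view"];q=V[:3,:3]@np.asarray(p,float)+V[:3,3]
    return np.array([i["fx"]*q[0]/q[2]+i["cx"],i["fy"]*q[1]/q[2]+i["cy"]])
def st():
    s=env.state();return {k:np.round(s[k],3) for k in("t","eef_pos","tcp_rot","ft_force","opening")}
E
python3 - <<'E'
from h import *
c=lambda a,b,z:ray("top",240+(a+.5)/5-.5,160+(b+.5)/5-.5,z)
L=np.array([c(*p,136) for p in[(122,160),(330,132),(372,388),(157,420)]])
print(L.round(1),L.mean(0).round(1))
print("sizes",[np.linalg.norm(L[i]-L[(i+1)%4]).round(1) for i in range(4)])
for d in (L[0]-L[1],L[3]-L[2]): print("yaw from y axis",np.degrees(np.arctan2(-d[0],d[1])).round(2))
for d in (L[0]-L[3],L[1]-L[2]): print("yaw from x axis",np.degrees(np.arctan2(d[1],d[0])).round(2))
B=np.array([c(*p,132.5) for p in[(66,215),(81,375)]]);print("bar",B.round(1),B.mean(0).round(1))
H=np.array([c(*p,56) for p in[(550,122),(588,372)]]);print("hinge",H.round(1),H.mean(0).round(1))
s=env.state();print(R.from_euler("xyz",s["tcp_rot"]).as_matrix().round(3))
E
```

```text
[[586.1 138.9 136. ]
 [604.9  12.7 136. ]
 [449.3 -13.3 136. ]
 [428.8 115.1 136. ]] [517.3  63.3 136. ]
sizes [np.float64(127.5), np.float64(157.7), np.float64(130.0), np.float64(159.2)]
yaw from y axis 8.45
yaw from y axis 9.11
yaw from x axis 8.6
yaw from x axis 9.48
bar [[552.5 172.4 132.5]
 [455.5 161.2 132.5]] [504.  166.8 132.5]
hinge [[ 628.2 -131.8   56. ]
 [ 467.5 -154.5   56. ]] [ 547.9 -143.1   56. ]
[[-0.     0.33   0.944]
 [-0.001  0.944 -0.33 ]
 [-1.    -0.001 -0.   ]]
```

View pics/s0c.png

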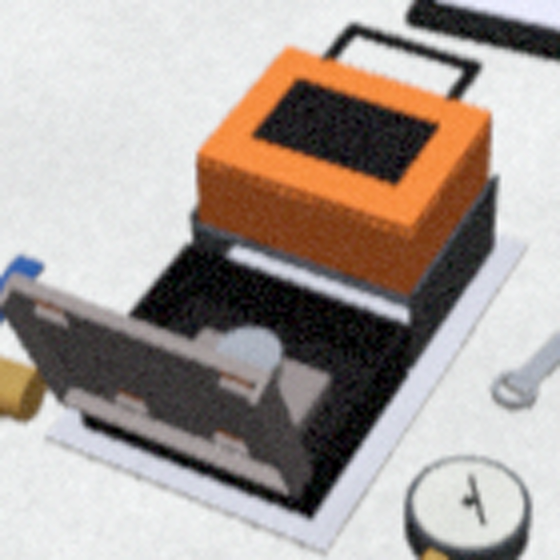

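Both views agree (scene crop, lid top corners: (290,48), (492,118), (412,230), (199,157)). I'll refine the case pose using both views and compute the tool-frame shifts.

```bash
python3 - <<'E'
from h import *
from scipy.optimize import least_squares
import cv2
T=[(122,160),(330,132),(372,388),(157,420)];C=[(80,65),(80,-65),(-80,-65),(-80,65)]
S=[(492,118),(412,230),(199,157),(290,48)]
def f(p,sep=False):
    c,s=np.cos(p[2]),np.sin(p[2]);r=[]
    for (a,b),t,q in zip(C,T,S):
        P=[p[0]+c*a-s*b,p[1]+s*a+c*b,136]
        r+=list(proj("top",P)-[240+t[0]/5-.4,160+t[1]/5-.4]);r+=list(proj("scene",P)-[185+q[0]/4-.4,155+q[1]/4-.4])
    return np.array(r)
# correspondence of scene corners: +x is away from robot = lower right in scene view
r=least_squares(f,[517,63,.155]);print(r.x[:2].round(1),np.degrees(r.x[2]).round(2),r.fun.round(1))
p=r.x;c,s=np.cos(p[2]),np.sin(p[2]);print("station xhat",c,s)
h=np.array([547.9,-143.1]);d=h-p[:2];print("hinge in case frame",c*d[0]+s*d[1],-s*d[0]+c*d[1])
b=cv2.imread("pics/scene0.png")[0:90,230:350];cv2.imwrite("pics/g.png",cv2.convertScaleAbs(cv2.resize(b,None,fx=5,fy=5),alpha=2))
E
```

```text
[518.3  62.8] 8.74 [-0.1 -0.5  0.7 -1.2  0.7 -0.8 -0.   0.1  0.1  0.1 -0.8 -0.5  0.1 -0.2
 -0.5 -0.4]
station xhat 0.9883824581877183 0.15198722428810674
hinge in case frame -2.0801739348607455 -208.02258484402742
```

View pics/g.png

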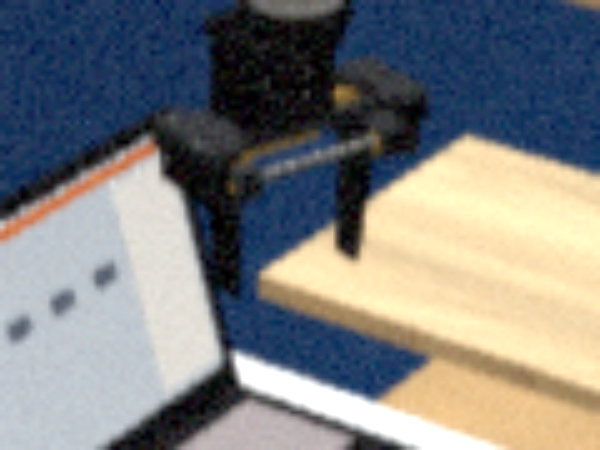

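Case at (518, 63), yaw 8.7°, residuals about 1 px; the station origin is about (539, -74). The gripper's 180 mm side runs along the jaw. I'll go to behind the base lid.

carry_out:
  grip: [-1, 0, 0, 0, 0]
  linear:
    - [-0.04, -0.06, 0.055]
    - [-0.04, -0.06, 0.055]
    - [-0.04, -0.06, 0.055]
    - [-0.04, -0.06, 0.055]
    - [-0.04, -0.06, 0.055]
  turn: [0, 0, 0, 0, 0]

```text
t: 0.6
eef_pos: [286.5, 401.5, 308.7]
tcp_rot: [-1.882, 1.57, -2.218]
ft_force: [-0.4, 0.4, -0.2]
opening: 0.721
```

carry_out:
  grip: [0, 0, 0, 0, 0]
  linear:
    - [0, -0.068, 0.063]
    - [0, -0.068, 0.063]
    - [0, -0.068, 0.063]
    - [0, -0.068, 0.063]
    - [0, -0.068, 0.063]
  turn: [0, 0, 0, 0, 0]

```text
t: 1.1
eef_pos: [379.2, 189.0, 308.1]
tcp_rot: [1.331, 1.571, 0.996]
ft_force: [1.3, -0.0, 0.2]
opening: 0.499
```

carry_out:
  grip: [0, 0, 0, 0, 0]
  linear:
    - [0, -0.068, 0.063]
    - [0, -0.068, 0.063]
    - [0, -0.068, 0.063]
    - [0, -0.068, 0.063]
    - [0, -0.068, 0.063]
  turn: [0, 0, 0, 0, 0]

```text
t: 1.6
eef_pos: [472.0, -23.6, 308.1]
tcp_rot: [2.219, 1.571, 1.883]
ft_force: [0.4, 0.1, -0.3]
opening: 0.503
```

carry_out:
  grip: [0, 0, 0, 0, 0]
  linear:
    - [0, -0.068, 0.063]
    - [0, -0.068, 0.063]
    - [0, -0.068, 0.063]
    - [0, -0.068, 0.063]
    - [0, -0.068, 0.063]
  turn: [0, 0, 0, 0, 0]

```text
t: 2.1
eef_pos: [564.7, -235.9, 307.8]
tcp_rot: [2.672, 1.57, 2.336]
ft_force: [1.1, 0.9, 0.5]
opening: 0.501
```

carry_out:
  grip: [0, 0, 0, 0, 0]
  linear:
    - [0, 0, 0]
    - [0, 0, 0]
    - [0, 0, 0]
    - [0, 0, 0]
    - [0, 0, 0]
  turn: [0.044, 0.044, 0.044, 0.044, 0.044]

```text
t: 2.6
eef_pos: [564.2, -234.0, 307.7]
tcp_rot: [-2.721, 1.57, 2.53]
ft_force: [-0.4, 0.4, -1.8]
opening: 0.504
```

carry_out:
  grip: [0, 0, 0, 0]
  linear:
    - [0, 0, 0]
    - [0, 0, 0]
    - [0, 0, 0]
    - [0, 0, 0]
  turn: [0.044, 0.044, 0.037, 0]

```text
t: 3.0
eef_pos: [564.3, -234.0, 307.8]
tcp_rot: [-2.443, 1.57, 2.419]
ft_force: [0.5, -0.8, 0.6]
opening: 0.498
```

```bash
python3 - <<'E'
from h import *
s=env.state();M=R.from_euler("xyz",s["tcp_rot"]).as_matrix();print(st(),s["joints"].round(2));print(M.round(3));print(np.degrees(np.arctan2(M[1,1],M[0,1])))
E
```

```text
{'t': np.float64(3.0), 'eef_pos': array([ 564.307, -233.988,  307.798]), 'tcp_rot': array([-2.443,  1.57 ,  2.419]), 'ft_force': array([ 0.53 , -0.781,  0.591]), 'opening': np.float64(0.498)} [-0.5   0.39  1.45  0.    1.3  -0.65]
[[-0.     0.989  0.149]
 [ 0.     0.149 -0.989]
 [-1.    -0.    -0.   ]]
8.565228490654786
```

carry_out:
  grip: [0, 0, 0, 0]
  linear:
    - [0.074, 0, 0]
    - [0.074, 0, 0]
    - [0.074, 0, 0]
    - [0.074, 0, 0]
  turn: [0, 0, 0, 0]

```text
t: 3.4
eef_pos: [564.2, -233.9, 158.7]
tcp_rot: [1.558, 1.571, 0.142]
ft_force: [0.3, -0.2, -1.0]
opening: 0.5
```

carry_out:
  grip: [0, 0, 0, 0, 0]
  linear:
    - [0, 0, -0.03]
    - [0, 0, -0.03]
    - [0, 0, -0.03]
    - [0, 0, -0.03]
    - [0, 0, -0.03]
  turn: [0, 0, 0, 0, 0]

```text
t: 3.9
eef_pos: [553.3, -158.4, 161.6]
tcp_rot: [1.077, 1.568, -0.342]
ft_force: [0.1, -0.5, 0.3]
opening: 0.498
```

carry_out:
  grip: [0, 0, 0, 0, 0]
  linear:
    - [0, 0, -0.02]
    - [0, 0, -0.02]
    - [0, 0, -0.02]
    - [0, 0, 0]
    - [0, 0, 0]
  turn: [0, 0, 0, 0, 0]

```text
t: 4.4
eef_pos: [548.7, -130.2, 160.1]
tcp_rot: [1.817, 1.571, 0.397]
ft_force: [-0.2, 0.0, 1.1]
opening: 0.499
```

carry_out:
  grip: [0.16, 0.16, 0.16, 0.16]
  linear:
    - [-0.075, 0, 0]
    - [-0.075, 0, 0]
    - [-0.075, 0, 0]
    - [-0.075, 0, 0]
  turn: [0, 0, 0, 0]

```text
t: 4.8
eef_pos: [548.4, -130.8, 311.6]
tcp_rot: [-2.246, 1.571, 2.616]
ft_force: [1.2, 0.5, -0.2]
opening: 0.421
```

carry_out:
  grip: [0.16, 0.16, 0.16, 0.16, 0.16]
  linear:
    - [0, 0, -0.08]
    - [0, 0, -0.08]
    - [0, 0, -0.08]
    - [0, 0, -0.08]
    - [0, 0, -0.08]
  turn: [0, 0, 0, 0, 0]

```text
t: 5.3
eef_pos: [518.2, 68.4, 310.2]
tcp_rot: [1.539, 1.571, 0.119]
ft_force: [0.2, 0.9, -0.1]
opening: 0.418
```

carry_out:
  grip: [0.16, 0.16, 0.16, 0.16]
  linear:
    - [0, -0.003, -0.08]
    - [0, 0, -0.077]
    - [0, 0, 0]
    - [0, 0, 0]
  turn: [0, 0, 0, 0]

```text
t: 5.7
eef_pos: [505.2, 145.0, 310.0]
tcp_rot: [-0.713, 1.571, -2.131]
ft_force: [-0.6, -0.3, -0.3]
opening: 0.422
```

```bash
python3 - <<'E'
from h import *
import cv2
s=env.state();print(st())
p=s["eef_pos"]-np.array([518.3,62.8,0]);print("case frame",.9884*p[0]+.152*p[1],-.152*p[0]+.9884*p[1])
a=cams.read_camera("top")[150:270,240:400];b=cams.read_camera("scene")[135:295,175:335]
a=cv2.resize(a,(533,400),interpolation=cv2.INTER_CUBIC);b=cv2.resize(b,(400,400),interpolation=cv2.INTER_CUBIC)
cv2.imwrite("pics/v1.png",cv2.resize(np.hstack([a,b]),(800,343)))
E
```

```text
{'t': np.float64(5.7), 'eef_pos': array([505.22 , 145.047, 310.028]), 'tcp_rot': array([-0.713,  1.571, -2.131]), 'ft_force': array([-0.648, -0.26 , -0.282]), 'opening': np.float64(0.422)}
case frame -0.4269268891764266 83.28096520024846
```

View pics/v1.png

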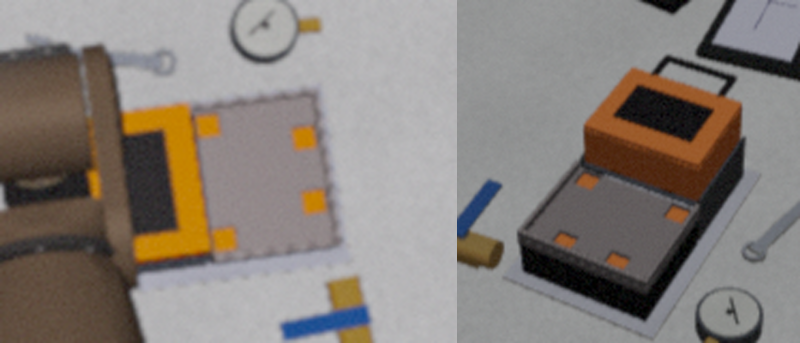

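The grey lid is shut: recesses at (207,126), (223,239), (304,137), (314,202) in the left panel. Now lowering through the loop.

carry_out:
  grip: [0.16, 0.16, 0.16, 0.16, 0.16]
  linear:
    - [0.09, 0, 0]
    - [0.09, 0, 0]
    - [0.09, 0, 0]
    - [0.07, 0, 0]
    - [0.06, 0, 0]
  turn: [0, 0, 0, 0, 0]

```text
t: 6.3
eef_pos: [505.1, 143.4, 108.3]
tcp_rot: [-1.528, 1.57, -2.95]
ft_force: [0.8, 0.0, -0.8]
opening: 0.424
```

```bash
python3 - <<'E'
from h import *
g=lambda x,y:ray("top",240+x/2.857,150+y/2.857,61)
P=np.array([g(207,126),g(223,239),g(304,137),g(314,202)]);L=np.array([(64,52),(-64,52),(36,-52),(-36,-52)])
q=P[:,:2];lm=L.mean(0);R_,_=R.align_vectors(np.c_[q-q.mean(0),np.zeros(4)],np.c_[L-lm,np.zeros(4)])
print(P.round(1),q.mean(0),R_.as_euler("xyz",degrees=True).round(2));print(st())
E
```

```text
[[ 593.1  -12.2   61. ]
 [ 466.7  -30.3   61. ]
 [ 581.8 -120.6   61. ]
 [ 509.  -131.1   61. ]] [537.65462249 -73.55298746] [0.  0.  8.3]
{'t': np.float64(6.3), 'eef_pos': array([505.145, 143.359, 108.274]), 'tcp_rot': array([-1.528,  1.57 , -2.95 ]), 'ft_force': array([ 0.758,  0.006, -0.771]), 'opening': np.float64(0.424)}
```

carry_out:
  grip: [0.16, 0.16, 0.16, 0.16, 0.16]
  linear:
    - [0.018, 0, 0]
    - [0, 0, 0.016]
    - [0, 0, 0.02]
    - [0, 0, 0.03]
    - [0, 0, 0.03]
  turn: [0, 0, 0, 0, 0]

```text
t: 6.8
eef_pos: [513.1, 96.4, 102.6]
tcp_rot: [1.675, 1.568, 0.255]
ft_force: [-0.4, 5.4, -1.0]
opening: 0.42
```

carry_out:
  grip: [0.16, 0.16, 0.16, 0.16, 0.16]
  linear:
    - [0, 0, 0.03]
    - [0, 0, 0.03]
    - [0, 0, 0.03]
    - [0, 0, 0.025]
    - [0, 0, 0.02]
  turn: [0, 0, 0, 0, 0]

```text
t: 7.3
eef_pos: [523.1, 29.4, 102.5]
tcp_rot: [1.623, 1.569, 0.202]
ft_force: [-0.2, 5.7, 0.9]
opening: 0.42
```

```bash
python3 - <<'E'
from h import *
import cv2
s=env.state();print(st())
p=s["eef_pos"]-np.array([538.5,-74,0]);print("station",.9884*p[0]+.152*p[1],-.152*p[0]+.9884*p[1])
E
```

```text
{'t': np.float64(7.3), 'eef_pos': array([523.118,  29.37 , 102.521]), 'tcp_rot': array([1.623, 1.569, 0.202]), 'ft_force': array([-0.217,  5.683,  0.895]), 'opening': np.float64(0.42)}
station 0.5090251621194337 104.50866134976269
```

carry_out:
  grip: [0.16, 0.16, 0.16, 0.16, 0.16]
  linear:
    - [0, 0, 0.016]
    - [0, 0, 0.012]
    - [0, 0, 0.01]
    - [0, 0, 0.008]
    - [0, 0, 0]
  turn: [0, 0, 0, 0, 0]

```text
t: 7.8
eef_pos: [526.4, 6.9, 101.8]
tcp_rot: [1.118, 1.569, -0.302]
ft_force: [0.0, 0.4, -0.1]
opening: 0.423
```

carry_out:
  grip: [0.16, 0.16, 0.16, 0.16, 0.16]
  linear:
    - [0, 0, 0.003]
    - [0, 0, 0.003]
    - [0, 0, 0.003]
    - [0, 0, 0.003]
    - [0, 0, 0]
  turn: [0, 0, 0, 0, 0]

```text
t: 8.3
eef_pos: [527.0, 2.3, 101.5]
tcp_rot: [2.262, 1.57, 0.843]
ft_force: [-0.9, 5.7, 2.9]
opening: 0.42
```

carry_out:
  grip: [0.16, 0.16, 0.16]
  linear:
    - [0, 0, 0.003]
    - [0, 0, 0.002]
    - [0, 0, 0]
  turn: [0, 0, 0]

```text
t: 8.6
eef_pos: [527.4, -0.0, 101.5]
tcp_rot: [2.391, 1.57, 0.971]
ft_force: [-1.4, 7.5, 4.0]
opening: 0.42
```

```bash
python3 - <<'E'
from h import *
import cv2
print(st())
a=cams.read_camera("top")[150:270,240:400];b=cams.read_camera("scene")[160:280,185:345]
cv2.imwrite("pics/v2.png",np.vstack([cv2.resize(x,(400,300),interpolation=cv2.INTER_CUBIC) for x in(a,b)]))
cv2.imwrite("pics/v2s.png",cv2.convertScaleAbs(cv2.resize(b,(800,600),interpolation=cv2.INTER_CUBIC),alpha=1.5))
E
```

```text
{'t': np.float64(8.6), 'eef_pos': array([ 5.27386e+02, -1.00000e-03,  1.01515e+02]), 'tcp_rot': array([2.391, 1.57 , 0.971]), 'ft_force': array([-1.379,  7.456,  4.007]), 'opening': np.float64(0.42)}
```

View pics/v2s.png

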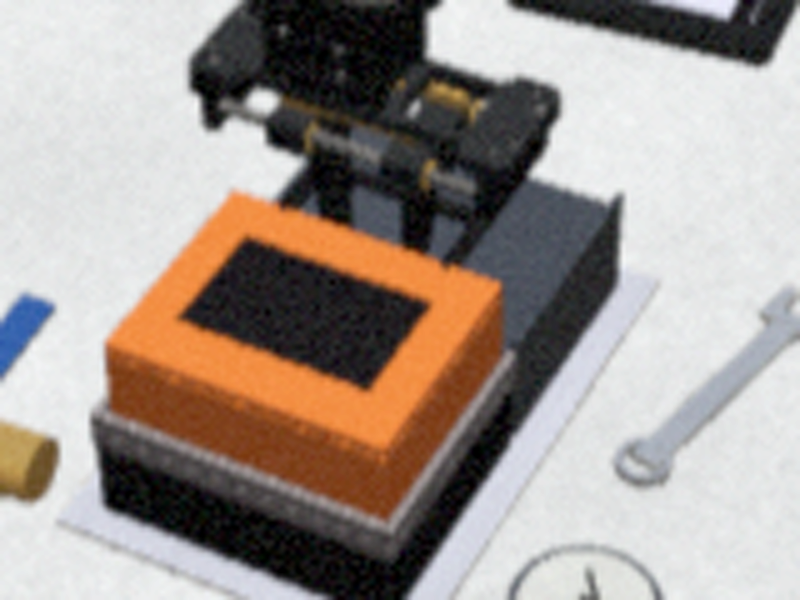

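Crop (5x): orange lid top corners at (502,283), (380,450), (107,345), (237,192). The case appears to lie within the rims; I'll fit its height.

```bash
python3 - <<'E'
from h import *
from scipy.optimize import least_squares
C=[(80,65),(80,-65),(-80,-65),(-80,65)];S=[(502,283),(380,450),(107,345),(237,192)]
def f(p,z):
    c,s=np.cos(p[2]),np.sin(p[2]);r=[]
    for (a,b),q in zip(C,S): r+=list(proj("scene",[p[0]+c*a-s*b,p[1]+s*a+c*b,z])-[185+q[0]/5-.4,160+q[1]/5-.4])
    return np.array(r)
for z in(129,136):
    r=least_squares(f,[539,-73,.15],args=(z,));print(z,r.x[:2].round(1),np.degrees(r.x[2]).round(2),(r.fun**2).sum().round(2))
r=least_squares(lambda p:f(p,p[3]),[539,-73,.15,130]);print("z free",r.x.round(2))
E
```

```text
129 [538.5 -76. ] 8.25 2.74
136 [542.9 -81.4] 8.22 4.4
z free [ 5.2689e+02 -6.1990e+01  1.5000e-01  1.1083e+02]
```

carry_out:
  grip: [0.16, 0.16, 0.16]
  linear:
    - [0, 0, 0.004]
    - [0, 0, 0.002]
    - [0, 0, 0]
  turn: [0, 0, 0]

```text
t: 9.0
eef_pos: [528.0, -0.6, 101.9]
tcp_rot: [2.72, 1.567, 1.299]
ft_force: [-0.6, 28.0, 7.1]
opening: 0.419
```

Blocked at 28 N, as expected from feet in recesses. I'll back off, rise and touch the lid top gently to confirm the drop (TCP at 143 means seated, 150 means not).

carry_out:
  grip: [0.16, 0.16, 0.16, 0.16, 0.16]
  linear:
    - [0, 0, -0.016]
    - [-0.07, 0, 0]
    - [-0.07, 0, 0]
    - [0, 0, 0.09]
    - [0, 0, 0]
  turn: [0, 0, 0, 0, 0]

```text
t: 9.5
eef_pos: [534.5, -43.3, 172.3]
tcp_rot: [0.917, 1.567, -0.504]
ft_force: [-0.2, 0.8, -0.6]
opening: 0.422
```

carry_out:
  grip: [0.16, 0.16, 0.16, 0.16]
  linear:
    - [0.01, 0, 0]
    - [0.01, 0, 0]
    - [0.01, 0, 0]
    - [0, 0, 0]
  turn: [0, 0, 0, 0]

```text
t: 9.9
eef_pos: [532.8, -39.3, 155.0]
tcp_rot: [-1.945, 1.569, 2.92]
ft_force: [0.4, 0.2, -0.0]
opening: 0.421
```

carry_out:
  grip: [0.16, 0.16, 0.16, 0.16]
  linear:
    - [0.007, 0, 0]
    - [0.004, 0, 0]
    - [0.004, 0, 0]
    - [0, 0, 0]
  turn: [0, 0, 0, 0]

```text
t: 10.3
eef_pos: [533.2, -39.9, 148.4]
tcp_rot: [-2.167, 1.57, 2.696]
ft_force: [-0.7, 0.5, 0.1]
opening: 0.417
```

carry_out:
  grip: [0.16, 0.16, 0.16, 0.16]
  linear:
    - [0.003, 0, 0]
    - [0.003, 0, 0]
    - [0.002, 0, 0]
    - [0, 0, 0]
  turn: [0, 0, 0, 0]

```text
t: 10.7
eef_pos: [533.3, -40.0, 144.5]
tcp_rot: [-2.424, 1.571, 2.44]
ft_force: [0.5, -0.1, 1.2]
opening: 0.422
```

No contact down to 144.5, so the lid top is at about 129 and the case has dropped into its recesses. Now over to the bar, jaw turned across y.

carry_out:
  grip: [0.35, 0.35, 0.35, 0.35, 0.35]
  linear:
    - [-0.08, 0, 0]
    - [-0.07, 0, 0]
    - [0, 0, -0.07]
    - [0, 0, -0.071]
    - [0, 0, 0]
  turn: [0, 0, 0, 0, 0]

```text
t: 11.2
eef_pos: [522.0, 32.4, 220.1]
tcp_rot: [2.343, 1.57, 0.926]
ft_force: [-0.0, -0.4, -0.3]
opening: 0.323
```

carry_out:
  grip: [0.35, 0.35, 0.35, 0.35, 0.35]
  linear:
    - [0, 0, 0]
    - [0, 0, 0]
    - [0, 0, 0]
    - [0, 0, 0]
    - [0, 0, 0]
  turn: [0.0455, 0.0455, 0.0455, 0.0455, 0.0455]

```text
t: 11.7
eef_pos: [522.8, 29.3, 219.6]
tcp_rot: [0.611, 1.571, -1.529]
ft_force: [-0.3, 0.3, -0.5]
opening: 0.325
```

carry_out:
  grip: [0.35, 0.35, 0.35, 0.35, 0.35]
  linear:
    - [0, 0, 0]
    - [0, 0, 0]
    - [0, 0, 0]
    - [0, 0, 0]
    - [0, 0, 0]
  turn: [0.0455, 0.0455, 0.0455, 0.0455, 0.0455]

```text
t: 12.2
eef_pos: [522.8, 29.2, 219.6]
tcp_rot: [0.055, 1.571, -2.8]
ft_force: [0.3, -0.5, -0.0]
opening: 0.327
```

carry_out:
  grip: [0.35, 0.35, 0.35]
  linear:
    - [0, 0, 0]
    - [0, 0, 0]
    - [0, 0, 0]
  turn: [0.045, 0, 0]

```text
t: 12.5
eef_pos: [522.7, 29.4, 219.6]
tcp_rot: [-1.44, 1.571, 1.857]
ft_force: [-0.5, 0.4, 0.3]
opening: 0.325
```

```bash
cat >> h.py <<'E'
O=np.array([538.3,-75.0]);YAW=np.radians(8.6)
def loc():
    s=env.state();p=s["eef_pos"][:2]-O;c,n=np.cos(YAW),np.sin(YAW);M=R.from_euler("xyz",s["tcp_rot"]).as_matrix()
    print("station xyz",round(c*p[0]+n*p[1],1),round(-n*p[0]+c*p[1],1),s["eef_pos"][2].round(1),"jaw yaw",np.degrees(np.arctan2(M[1,1],M[0,1])-YAW).round(2),"F",s["ft_force"].round(1),"op",round(float(s["opening"]),3),"t",s["t"],"j",s["joints"].round(2))
E
python3 - <<'E'
from h import *
import cv2
loc()
b=cams.read_camera("scene")[140:260,185:345]
cv2.imwrite("pics/v3s.png",cv2.convertScaleAbs(cv2.resize(b,(800,600),interpolation=cv2.INTER_CUBIC),alpha=1.5))
for p in[(48,106),(-48,106),(80,65),(80,-65),(-80,-65)]:
    c,n=np.cos(YAW),np.sin(YAW);print(p,((proj("scene",[O[0]+c*p[0]-n*p[1],O[1]+n*p[0]+c*p[1],125.5 if p[1]>100 else 129])-[185,140])*5+2).round())
E
```

```text
station xyz 0.2 105.6 219.6 jaw yaw -89.71 F [-0.5  0.4  0.3] op 0.325 t 12.5 j [-0.07  0.33  1.79  0.    1.02  1.35]
(48, 106) [484. 321.]
(-48, 106) [325. 266.]
(80, 65) [505. 383.]
(80, -65) [386. 550.]
(-80, -65) [104. 442.]
```

View pics/v3s.png

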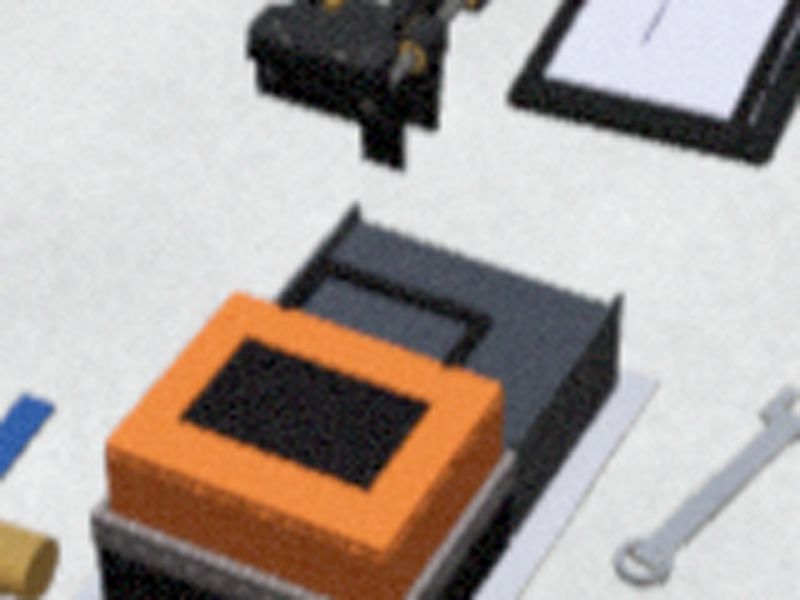

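The view matches: bar ends at (488,322) and (330,265) against predicted (484,321) and (325,266). The case is seated. Lowering to the bar and closing.

carry_out:
  grip: [0.35, 0.35, 0.35, 0.35, 0.35]
  linear:
    - [0.06, 0, 0]
    - [0.06, 0, 0]
    - [0.05, 0, 0]
    - [0.028, 0, 0]
    - [0, 0, 0]
  turn: [0, 0, 0, 0, 0]

```text
t: 13.05
eef_pos: [521.9, 29.7, 119.0]
tcp_rot: [-0.245, 1.568, 3.05]
ft_force: [0.1, 0.4, 0.0]
opening: 0.326
```

carry_out:
  grip: [1, 1, 1, 1, 1]
  linear:
    - [0, 0, 0]
    - [0, 0, 0]
    - [0, 0, 0]
    - [0, 0, 0]
    - [0, 0, 0]
  turn: [0, 0, 0, 0, 0]

```text
t: 13.55
eef_pos: [523.1, 29.5, 121.2]
tcp_rot: [2.805, 1.569, -0.185]
ft_force: [0.9, -2.8, 2.2]
opening: 0.068
```

```bash
python3 - <<'E'
from h import *
loc()
# arc: bar from hinge (-65,121), r=171.06, phi0
phi=np.arctan2(4.5,171);r=np.hypot(4.5,171)
th=np.linspace(0,1.75,21);P=np.c_[-65+r*np.cos(th+phi),121+r*np.sin(th+phi)];d=np.diff(P,axis=0)
print(np.c_[-d[:,1]/500,-d[:,0]/500].round(4).tolist(),P[-1].round(1))
E
```

```text
station xyz 0.6 105.6 121.2 jaw yaw -89.93 F [ 0.9 -2.8  2.2] op 0.068 t 13.55 j [-0.07  0.46  1.9  -0.    0.78  1.35]
[[-0.0299, 0.0021], [-0.0296, 0.0047], [-0.029, 0.0073], [-0.0283, 0.0098], [-0.0273, 0.0122], [-0.0262, 0.0145], [-0.0248, 0.0168], [-0.0232, 0.0189], [-0.0215, 0.0208], [-0.0196, 0.0226], [-0.0175, 0.0243], [-0.0153, 0.0257], [-0.013, 0.0269], [-0.0106, 0.028], [-0.0081, 0.0288], [-0.0056, 0.0294], [-0.003, 0.0298], [-0.0004, 0.0299], [0.0022, 0.0298], [0.0048, 0.0295]] [-99.9 288.5]
```

carry_out:
  grip: [1, 1, 1]
  linear:
    - [0, 0, 0]
    - [0, 0, 0]
    - [0, 0, 0]
  turn: [0, 0, 0]

```text
t: 13.85
eef_pos: [523.1, 29.5, 121.0]
tcp_rot: [2.832, 1.57, -0.159]
ft_force: [0.4, -3.4, 6.2]
opening: 0.069
```

carry_out:
  grip: [1, 1, 1, 1, 1]
  linear:
    - [-0.03, 0.002, 0]
    - [-0.03, 0.005, 0]
    - [-0.029, 0.007, 0]
    - [-0.028, 0.01, 0]
    - [-0.027, 0.012, 0]
  turn: [0, 0, 0, 0, 0]

```text
t: 14.35
eef_pos: [525.1, 12.1, 193.0]
tcp_rot: [-0.819, 1.57, 2.474]
ft_force: [-0.8, 0.6, -0.0]
opening: 0.006
```

The grip was lost (opening 0.006), so I'll look.

```bash
python3 - <<'E'
from h import *
import cv2
loc()
b=cams.read_camera("scene")[140:260,185:345]
cv2.imwrite("pics/v4s.png",cv2.convertScaleAbs(cv2.resize(b,(800,600),interpolation=cv2.INTER_CUBIC),alpha=1.5))
E
```

```text
station xyz -0.1 88.1 193.0 jaw yaw -89.93 F [-0.8  0.6 -0. ] op 0.006 t 14.35 j [-0.1   0.37  1.82  0.    0.95  1.32]
```

View pics/v4s.png

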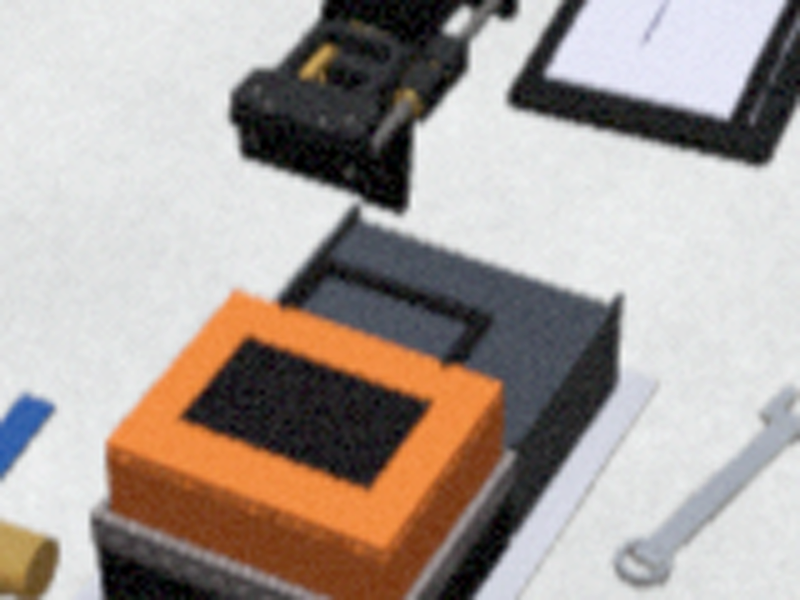

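```bash
python3 - <<'E'
from h import *
c,n=np.cos(YAW),np.sin(YAW)
for (x,y,z) in[(0.2,105.6,219.6),(-.1,88.1,193)]:
  for dz in(14,0,-20,-40):
   for dx,dy in((10,-12),(10,0),(-10,-12)):
    print((dx,dy,dz),((proj("scene",[O[0]+c*(x+dx)-n*(y+dy),O[1]+n*(x+dx)+c*(y+dy),z-dz])-[185,140])*5+2).round(),end=" ")
  print()
E
```

```text
(10, -12, 14) [409. 197.] (10, 0, 14) [420. 184.] (-10, -12, 14) [374. 185.] (10, -12, 0) [409. 176.] (10, 0, 0) [420. 162.] (-10, -12, 0) [374. 164.] (10, -12, -20) [409. 145.] (10, 0, -20) [420. 132.] (-10, -12, -20) [373. 133.] (10, -12, -40) [408. 113.] (10, 0, -40) [420. 100.] (-10, -12, -40) [373. 102.] 
(10, -12, 14) [393. 256.] (10, 0, 14) [404. 243.] (-10, -12, 14) [359. 244.] (10, -12, 0) [393. 235.] (10, 0, 0) [404. 222.] (-10, -12, 0) [358. 224.] (10, -12, -20) [392. 205.] (10, 0, -20) [403. 192.] (-10, -12, -20) [357. 194.] (10, -12, -40) [392. 175.] (10, 0, -40) [403. 161.] (-10, -12, -40) [357. 163.]
```

```bash
python3 - <<'E'
from h import *
p=np.array([205.8,589.9,207.6]);y=np.array([.33,.944,0]);z=np.array([.944,-.33,0])
for dz in(14,0,-15,-30,-45):
  print(dz,[((proj("scene",p+y*a+z*b-[0,0,dz])-[230,0])*5+2).round().tolist() for a in(-59.5,-47.5,47.5,59.5) for b in (10,)])
E
```

```text
14 [[226.0, 331.0], [240.0, 326.0], [351.0, 288.0], [365.0, 284.0]]
0 [[226.0, 312.0], [241.0, 307.0], [352.0, 270.0], [366.0, 265.0]]
-15 [[226.0, 292.0], [241.0, 287.0], [353.0, 250.0], [367.0, 245.0]]
-30 [[226.0, 271.0], [241.0, 266.0], [354.0, 229.0], [368.0, 225.0]]
-45 [[226.0, 250.0], [241.0, 245.0], [355.0, 209.0], [368.0, 204.0]]
```

The fingertips appear about 25 mm higher than the reported TCP implies. It shows at the start pose too, so the reported z carries an offset and my earlier lid-touch check was not valid. I'll calibrate by touching the orange lid and then the ledge.

carry_out:
  grip: [1, 1, 1, 1, 1]
  linear:
    - [0, 0.076, 0]
    - [0.06, 0, 0]
    - [0.05, 0, 0]
    - [0.012, 0, 0]
    - [0, 0, 0]
  turn: [0, 0, 0, 0, 0]

```text
t: 14.9
eef_pos: [530.7, -25.3, 130.8]
tcp_rot: [-0.437, 1.568, 2.856]
ft_force: [0.4, 0.5, 0.6]
opening: 0.002
```

carry_out:
  grip: [1, 1, 1]
  linear:
    - [0.004, 0, 0]
    - [0.004, 0, 0]
    - [0, 0, 0]
  turn: [0, 0, 0]

```text
t: 15.2
eef_pos: [531.3, -25.5, 128.1]
tcp_rot: [2.949, 1.57, -0.041]
ft_force: [0.0, 0.3, 0.8]
opening: 0.007
```

carry_out:
  grip: [1, 1, 1]
  linear:
    - [0.004, 0, 0]
    - [0.004, 0, 0]
    - [0, 0, 0]
  turn: [0, 0, 0]

```text
t: 15.5
eef_pos: [531.0, -25.6, 123.5]
tcp_rot: [-0.768, 1.571, 2.525]
ft_force: [0.6, -0.3, -0.3]
opening: 0.004
```

carry_out:
  grip: [1, 1]
  linear:
    - [0.004, 0, 0]
    - [0, 0, 0]
  turn: [0, 0]

```text
t: 15.7
eef_pos: [531.3, -25.6, 122.9]
tcp_rot: [2.957, 1.57, -0.034]
ft_force: [-4.9, 1.6, 15.5]
opening: 0.003
```

carry_out:
  grip: [1, 1]
  linear:
    - [0.004, 0, 0]
    - [0, 0, 0]
  turn: [0, 0]

```text
t: 15.9
eef_pos: [531.4, -25.5, 122.4]
tcp_rot: [2.895, 1.568, -0.095]
ft_force: [-10.8, 1.6, 35.6]
opening: 0.006
```

carry_out:
  grip: [1, 1, 1, 1, 1]
  linear:
    - [-0.06, 0, 0]
    - [0, -0.08, 0]
    - [0, -0.08, 0]
    - [0, -0.07, 0]
    - [0, 0, 0]
  turn: [0, 0, 0, 0, 0]

```text
t: 16.4
eef_pos: [513.0, 91.0, 149.8]
tcp_rot: [-1.751, 1.57, 1.545]
ft_force: [0.2, -1.1, 0.4]
opening: 0.004
```

carry_out:
  grip: [1, 1, 1, 1]
  linear:
    - [0.06, 0, 0]
    - [0.06, 0, 0]
    - [0.05, 0, 0]
    - [0, 0, 0]
  turn: [0, 0, 0, 0]

```text
t: 16.8
eef_pos: [513.4, 87.5, 62.5]
tcp_rot: [-0.127, 1.568, -3.117]
ft_force: [0.3, 0.3, 1.0]
opening: 0.004
```

```bash
python3 -c "
from h import *
loc()"
```

```text
station xyz -0.3 164.4 62.5 jaw yaw -89.96 F [0.3 0.3 1. ] op 0.004 t 16.8 j [0.04 0.55 1.95 0.   0.64 1.46]
```

carry_out:
  grip: [1, 1]
  linear:
    - [0.004, 0, 0]
    - [0, 0, 0]
  turn: [0, 0]

```text
t: 17.0
eef_pos: [514.0, 87.7, 62.8]
tcp_rot: [-2.992, 1.571, 0.3]
ft_force: [-0.3, -0.2, 0.4]
opening: 0.006
```

carry_out:
  grip: [1, 1]
  linear:
    - [0.004, 0, 0]
    - [0, 0, 0]
  turn: [0, 0]

```text
t: 17.2
eef_pos: [514.0, 88.0, 60.9]
tcp_rot: [3.137, 1.57, 0.147]
ft_force: [0.5, -0.2, 0.2]
opening: 0.004
```

carry_out:
  grip: [1, 1]
  linear:
    - [0.004, 0, 0]
    - [0, 0, 0]
  turn: [0, 0]

```text
t: 17.4
eef_pos: [514.1, 88.0, 60.7]
tcp_rot: [2.99, 1.569, 0.0]
ft_force: [-7.3, -2.3, 26.2]
opening: 0.006
```

Ledge contact (67) reads 61, lid contact reads 123.3, so the true z is the reported z plus 20 and the lid top is at 129. The case is seated. Regrasping the bar with the correction (reported z about 100).

carry_out:
  grip: [0.35, 0.35, 0.35, 0.35, 0.35]
  linear:
    - [-0.08, 0, 0]
    - [-0.09, 0, 0]
    - [0, 0.06, 0]
    - [0, 0.057, 0]
    - [0, 0, 0]
  turn: [0, 0, 0, 0, 0]

```text
t: 17.9
eef_pos: [523.2, 28.0, 144.2]
tcp_rot: [2.768, 1.569, -0.225]
ft_force: [0.2, 0.4, 1.1]
opening: 0.318
```

carry_out:
  grip: [0.35, 0.35, 0.35]
  linear:
    - [0, 0, 0]
    - [0, 0, 0]
    - [0, 0, 0]
  turn: [0, 0, 0]

```text
t: 18.2
eef_pos: [522.4, 30.9, 143.5]
tcp_rot: [-0.611, 1.57, 2.683]
ft_force: [0.7, 0.8, 0.2]
opening: 0.323
```

```bash
python3 -c "
from h import *
loc()"
```

```text
station xyz 0.1 107.1 143.5 jaw yaw -89.89 F [0.7 0.8 0.2] op 0.323 t 18.2 j [-0.07  0.43  1.88  0.    0.83  1.35]
```

carry_out:
  grip: [0.35, 0.35, 0.35, 1, 1]
  linear:
    - [0.045, 0.002, 0]
    - [0.04, 0, 0]
    - [0, 0, 0]
    - [0, 0, 0]
    - [0, 0, 0]
  turn: [0, 0, 0, 0, 0]

```text
t: 18.7
eef_pos: [523.2, 29.4, 102.0]
tcp_rot: [2.981, 1.57, -0.009]
ft_force: [0.3, -0.7, -0.3]
opening: 0.212
```

carry_out:
  grip: [1, 1, 1, 1, 1]
  linear:
    - [0, 0, 0]
    - [0, 0, 0]
    - [0, 0, 0]
    - [0, 0, 0]
    - [0, 0, 0]
  turn: [0, 0, 0, 0, 0]

```text
t: 19.2
eef_pos: [523.1, 29.4, 101.7]
tcp_rot: [-3.078, 1.57, 0.214]
ft_force: [-0.2, 3.1, 7.1]
opening: 0.095
```

Opening 0.095 fits the 10 mm bar. Lifting along the arc.

carry_out:
  grip: [1, 1, 1, 1, 1]
  linear:
    - [-0.03, 0.002, 0]
    - [-0.03, 0.005, 0]
    - [-0.029, 0.007, 0]
    - [-0.028, 0.01, 0]
    - [-0.027, 0.012, 0]
  turn: [0, 0, 0, 0, 0]

```text
t: 19.7
eef_pos: [525.2, 12.2, 173.8]
tcp_rot: [-1.509, 1.569, 1.783]
ft_force: [-0.5, 8.2, 2.5]
opening: 0.094
```

```bash
python3 -c "
from h import *
loc()"
```

```text
station xyz 0.1 88.1 173.8 jaw yaw -89.95 F [-0.5  8.2  2.5] op 0.094 t 19.7 j [-0.1   0.39  1.84  0.    0.91  1.32]
```

carry_out:
  grip: [1, 1, 1, 1, 1]
  linear:
    - [-0.026, 0.0145, 0]
    - [-0.025, 0.017, 0]
    - [-0.023, 0.019, 0]
    - [-0.0215, 0.021, 0]
    - [-0.0195, 0.0225, 0]
  turn: [0, 0, 0, 0, 0]

```text
t: 20.2
eef_pos: [532.9, -34.0, 232.1]
tcp_rot: [-2.363, 1.568, 0.93]
ft_force: [-0.7, 11.1, 9.4]
opening: 0.099
```

```bash
python3 -c "
from h import *
loc()
for th in(.875,1.3125,1.75): print(-65+171*np.cos(th+.026),121+171*np.sin(th+.026)-25)"
```

```text
station xyz 0.8 41.3 232.1 jaw yaw -89.95 F [-0.7 11.1  9.4] op 0.099 t 20.2 j [-0.19  0.34  1.75  0.    1.05  1.23]
41.16130254741428 230.05512985871286
-25.63361517975877 262.40699428264634
-99.84408247304313 263.4123350192923
```

carry_out:
  grip: [1, 1, 1, 1, 1]
  linear:
    - [-0.021, 0.0225, 0]
    - [-0.0155, 0.0255, 0]
    - [-0.013, 0.027, 0]
    - [-0.0105, 0.028, 0]
    - [-0.008, 0.029, 0]
  turn: [0, 0, 0, 0, 0]

```text
t: 20.7
eef_pos: [542.6, -100.4, 265.9]
tcp_rot: [-2.924, 1.569, 0.369]
ft_force: [0.2, 2.9, 2.8]
opening: 0.096
```

carry_out:
  grip: [1, 1, 1, 1, 1]
  linear:
    - [-0.006, 0.0295, 0]
    - [-0.003, 0.03, 0]
    - [-0.0005, 0.03, 0]
    - [0.002, 0.03, 0]
    - [0.005, 0.0295, 0]
  turn: [0, 0, 0, 0, 0]

```text
t: 21.2
eef_pos: [553.7, -175.2, 265.6]
tcp_rot: [-0.265, 1.57, 3.028]
ft_force: [-1.9, 1.4, 0.0]
opening: 0.098
```

```bash
python3 -c "
from h import *
loc()"
```

```text
station xyz 0.2 -101.4 265.6 jaw yaw -89.95 F [-1.9  1.4  0. ] op 0.098 t 21.2 j [-0.42  0.37  1.59 -0.    1.17  1.  ]
```

carry_out:
  grip: [1, 1, 1, 0.35, 0.35]
  linear:
    - [0.005, 0.019, 0]
    - [0.006, 0.015, 0]
    - [0, 0, 0]
    - [0, 0, 0]
    - [0, 0, 0]
  turn: [0, 0, 0, 0, 0]

```text
t: 21.7
eef_pos: [556.4, -191.0, 259.8]
tcp_rot: [-1.185, 1.57, 2.108]
ft_force: [0.2, -0.2, 0.1]
opening: 0.208
```

carry_out:
  grip: [0.35, 0.35, 0.35, 0.35, 0.35]
  linear:
    - [0, 0, 0]
    - [0, 0, 0]
    - [0, 0, 0]
    - [0, 0, 0]
    - [0, 0, 0]
  turn: [0, 0, 0, 0, 0]

```text
t: 22.2
eef_pos: [556.3, -190.7, 260.3]
tcp_rot: [-2.132, 1.571, 1.161]
ft_force: [0.0, -0.2, 0.0]
opening: 0.327
```

```bash
python3 -c "
from h import *
loc()"
```

```text
station xyz 0.5 -117.1 260.3 jaw yaw -89.93 F [ 0.  -0.2  0. ] op 0.327 t 22.2 j [-0.44  0.39  1.58  0.    1.17  0.98]
```

carry_out:
  grip: [0.35, 0.35, 1, 1, 1]
  linear:
    - [-0.08, 0, 0]
    - [-0.08, 0, 0]
    - [0, -0.09, 0]
    - [0, -0.09, 0]
    - [0, -0.09, 0]
  turn: [0, 0, 0, 0, 0]

```text
t: 22.7
eef_pos: [535.4, -56.1, 340.6]
tcp_rot: [3.06, 1.57, 0.069]
ft_force: [0.4, 0.6, 0.4]
opening: 0.13
```

carry_out:
  grip: [1, 1, 1, 1, 1]
  linear:
    - [0, 0, 0]
    - [0, 0, 0]
    - [0, 0, 0]
    - [0, 0, 0]
    - [0, 0, 0]
  turn: [-0.0455, -0.0455, -0.0455, -0.0455, -0.0455]

```text
t: 23.2
eef_pos: [535.9, -57.2, 340.4]
tcp_rot: [2.571, 1.571, 0.301]
ft_force: [0.4, 0.3, -0.1]
opening: 0.008
```

carry_out:
  grip: [1, 1, 1, 1, 1]
  linear:
    - [0, 0, 0]
    - [0, 0, 0]
    - [0, 0, 0]
    - [0, 0, 0]
    - [0, 0, 0]
  turn: [-0.0455, -0.0455, -0.0455, -0.0455, -0.0455]

```text
t: 23.7
eef_pos: [535.9, -57.3, 340.4]
tcp_rot: [1.771, 1.571, 0.216]
ft_force: [0.3, 0.0, -0.3]
opening: 0.009
```

carry_out:
  grip: [1, 1, 1]
  linear:
    - [0, 0, 0]
    - [0, 0, 0]
    - [0, 0, 0]
  turn: [-0.045, 0, 0]

```text
t: 24.0
eef_pos: [535.9, -57.3, 340.4]
tcp_rot: [1.82, 1.571, 0.396]
ft_force: [0.6, 1.2, -0.2]
opening: 0.004
```

```bash
python3 - <<'E'
from h import *
import cv2
loc()
a=cams.read_camera("top")[150:270,260:380];b=cams.read_camera("scene")[110:270,175:335]
cv2.imwrite("pics/v5.png",cv2.convertScaleAbs(np.hstack([cv2.resize(x,(400,400),interpolation=cv2.INTER_CUBIC) for x in(a,b)]),alpha=1.4))
c,n=np.cos(YAW),np.sin(YAW)
for p in[(51,-15,111),(66,-15,111),(36,-15,111),(70,40,111),(70,-50,111),(80,65,121),(80,-65,121),(48,-121,282),(-48,-121,282)]:
    P=[O[0]+c*p[0]-n*p[1],O[1]+n*p[0]+c*p[1],p[2]];print(p,((proj("top",P)-[260,150])*3.333+1).round(),((proj("scene",P)-[175,110])*2.5+[401,1]).round())
E
```

```text
station xyz 0.3 17.9 340.4 jaw yaw -0.18 F [ 0.6  1.2 -0.2] op 0.004 t 24.0 j [-0.23  0.26  1.57  0.    1.31 -0.38]
(51, -15, 111) [254. 142.] [616. 320.]
(66, -15, 111) [252. 126.] [629. 325.]
(36, -15, 111) [257. 158.] [603. 315.]
(70, 40, 111) [193. 130.] [658. 291.]
(70, -50, 111) [288. 117.] [616. 349.]
(80, 65, 121) [165. 121.] [677. 272.]
(80, -65, 121) [304. 102.] [618. 356.]
(48, -121, 282) [404.  92.] [553. 260.]
(-48, -121, 282) [423. 207.] [459. 226.]
```

View pics/v5.png

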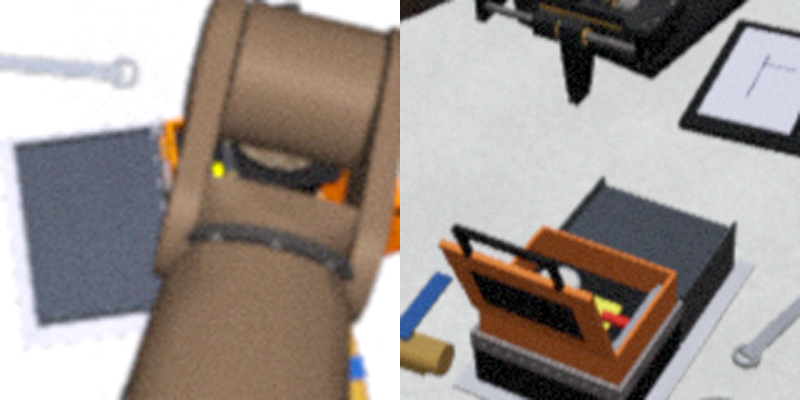

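The lid rests open near 1.88 rad (bar (455,228)–(553,262)), and the red knob is at (615,320) against predicted (616,320). With the tool vertical, its 180 mm body would hit the open lid if the jaw lay along y. So I'll put the jaw along x, press the closed fingers on the knob's -y side, and drag it up and over along its arc.

carry_out:
  grip: [1, 1, 1, 1, 1]
  linear:
    - [0, 0.048, 0.054]
    - [0, 0.048, 0.054]
    - [0.095, 0, 0]
    - [0.095, 0, 0]
    - [0, 0, 0]
  turn: [0, 0, 0, 0, 0]

```text
t: 24.6
eef_pos: [589.3, -103.0, 240.0]
tcp_rot: [-2.011, 1.561, 2.85]
ft_force: [-0.2, 0.3, 1.0]
opening: 0.007
```

carry_out:
  grip: [1, 1, 1, 1]
  linear:
    - [0.08, 0, 0]
    - [0.08, 0, 0]
    - [0.03, 0, 0]
    - [0, 0, 0]
  turn: [0, 0, 0, 0]

```text
t: 25.0
eef_pos: [591.6, -103.4, 150.4]
tcp_rot: [-2.085, 1.569, 2.778]
ft_force: [0.0, -0.2, 0.9]
opening: 0.004
```

```bash
python3 -c "
from h import *
loc()"
```

```text
station xyz 48.5 -36.0 150.4 jaw yaw -0.0 F [ 0.  -0.2  0.9] op 0.004 t 25.0 j [-0.28  0.52  1.68  0.    0.94 -0.43]
```

carry_out:
  grip: [1, 1, 1, 1]
  linear:
    - [0.05, 0, 0]
    - [0.04, 0, 0]
    - [0.026, 0, 0]
    - [0, 0, 0]
  turn: [0, 0, 0, 0]

```text
t: 25.4
eef_pos: [591.9, -103.5, 92.7]
tcp_rot: [-2.548, 1.571, 2.315]
ft_force: [-0.4, 0.0, -0.1]
opening: 0.005
```

carry_out:
  grip: [1, 1, 1]
  linear:
    - [0, 0, -0.006]
    - [0, 0, -0.005]
    - [0, 0, 0]
  turn: [0, 0, 0]

```text
t: 25.7
eef_pos: [591.5, -98.2, 93.7]
tcp_rot: [1.035, 1.568, -0.384]
ft_force: [1.4, -2.3, 1.9]
opening: 0.006
```

```bash
python3 -c "
from h import *
loc()
f=np.linspace(0,1.45,13);print((np.c_[55*np.diff(np.sin(f)),-55*np.diff(np.cos(f))]/500).round(4).tolist())"
```

```text
station xyz 49.1 -30.9 93.7 jaw yaw 0.07 F [ 1.4 -2.3  1.9] op 0.006 t 25.7 j [-0.27  0.59  1.74 -0.    0.81 -0.43]
[[0.0133, 0.0008], [0.0131, 0.0024], [0.0127, 0.004], [0.0121, 0.0055], [0.0114, 0.0069], [0.0105, 0.0082], [0.0094, 0.0094], [0.0082, 0.0105], [0.0069, 0.0114], [0.0055, 0.0121], [0.004, 0.0127], [0.0024, 0.0131]]
```

carry_out:
  grip: [1, 1, 1]
  linear:
    - [0, 0, -0.005]
    - [0, 0, -0.003]
    - [0, 0, 0]
  turn: [0, 0, 0]

```text
t: 26.0
eef_pos: [590.9, -95.5, 93.6]
tcp_rot: [0.658, 1.567, -0.761]
ft_force: [0.1, -10.5, 4.1]
opening: 0.006
```

carry_out:
  grip: [1, 1, 1, 1]
  linear:
    - [-0.012, 0, -0.002]
    - [-0.012, 0, -0.004]
    - [-0.012, 0, -0.005]
    - [0, 0, 0]
  turn: [0, 0, 0, 0]

```text
t: 26.4
eef_pos: [590.2, -90.6, 112.3]
tcp_rot: [0.607, 1.566, -0.813]
ft_force: [-1.5, -15.7, 4.0]
opening: 0.005
```

```bash
python3 - <<'E'
from h import *
import cv2
loc()
b=cams.read_camera("scene")[150:270,205:325]
cv2.imwrite("pics/v6.png",cv2.convertScaleAbs(cv2.resize(b,(600,600),interpolation=cv2.INTER_CUBIC),alpha=1.4))
h=cv2.cvtColor(b,cv2.COLOR_BGR2HSV);m=((h[...,0]<6)|(h[...,0]>172))&(h[...,1]>170)&(h[...,2]>60)
v,u=np.nonzero(m);print(len(u),u.mean()+205,v.mean()+150)
c,n=np.cos(YAW),np.sin(YAW)
for f in(0,.2,.4,.6,.8):
    p=(51,40-55*np.cos(f),111+55*np.sin(f));print(f,proj("scene",[O[0]+c*p[0]-n*p[1],O[1]+n*p[0]+c*p[1],p[2]]).round(1))
E
```

```text
station xyz 49.0 -23.2 112.3 jaw yaw 0.08 F [ -1.5 -15.7   4. ] op 0.005 t 26.4 j [-0.26  0.56  1.73 -0.    0.85 -0.41]
19 264.63157894736844 230.31578947368422
0 [261.  237.5]
0.2 [261.2 234.1]
0.4 [261.7 230.4]
0.6 [262.7 226.3]
0.8 [264.  222.1]
```

The knob has risen to about 0.4 rad (red centroid (264.6,230.3)). Continuing along the arc.

carry_out:
  grip: [1, 1, 1, 1, 1]
  linear:
    - [-0.012, 0, -0.0055]
    - [-0.0115, 0, -0.007]
    - [-0.0105, 0, -0.008]
    - [-0.009, 0, -0.0095]
    - [0, 0, 0]
  turn: [0, 0, 0, 0, 0]

```text
t: 26.95
eef_pos: [588.1, -75.5, 134.3]
tcp_rot: [0.716, 1.565, -0.703]
ft_force: [-1.5, -16.3, 9.6]
opening: 0.0
```

```bash
cat > red.py <<'E'
from h import *
import cv2
loc()
b=cams.read_camera("scene")[150:270,205:325]
h=cv2.cvtColor(b,cv2.COLOR_BGR2HSV);m=((h[...,0]<6)|(h[...,0]>172))&(h[...,1]>170)&(h[...,2]>60)
v,u=np.nonzero(m);print(len(u),u.mean()+205,v.mean()+150)
c,n=np.cos(YAW),np.sin(YAW)
for f in(.6,.8,1.,1.2,1.3,1.45):
    p=(51,40-55*np.cos(f),111+55*np.sin(f));print(f,proj("scene",[O[0]+c*p[0]-n*p[1],O[1]+n*p[0]+c*p[1],p[2]]).round(1))
E
python3 red.py
```

```text
station xyz 49.2 -8.0 134.3 jaw yaw 0.09 F [ -1.5 -16.3   9.6] op 0.0 t 26.95 j [-0.24  0.53  1.72 -0.    0.89 -0.39]
9 268.0 219.66666666666669
0.6 [262.7 226.3]
0.8 [264.  222.1]
1.0 [265.6 218. ]
1.2 [267.4 214.1]
1.3 [268.4 212.3]
1.45 [269.8 209.9]
```

carry_out:
  grip: [1, 1, 1, 1, 1]
  linear:
    - [-0.01, 0, -0.006]
    - [-0.008, 0, -0.01]
    - [-0.005, 0, -0.012]
    - [-0.002, 0, -0.012]
    - [0, 0, 0]
  turn: [0, 0, 0, 0, 0]

```text
t: 27.5
eef_pos: [583.7, -53.0, 144.5]
tcp_rot: [-2.957, 1.57, 1.907]
ft_force: [-0.0, -0.3, 0.3]
opening: 0.003
```

```bash
python3 red.py
```

```text
station xyz 48.2 14.9 144.5 jaw yaw 0.1 F [-0.  -0.3  0.3] op 0.003 t 27.5 j [-0.2   0.51  1.73  0.    0.91 -0.36]
16 271.5 210.75
0.6 [262.7 226.3]
0.8 [264.  222.1]
1.0 [265.6 218. ]
1.2 [267.4 214.1]
1.3 [268.4 212.3]
1.45 [269.8 209.9]
```

carry_out:
  grip: [1, 1, 1, 1]
  linear:
    - [0, 0, -0.004]
    - [0, 0, -0.003]
    - [0, 0, -0.002]
    - [0, 0, 0]
  turn: [0, 0, 0, 0]

```text
t: 27.95
eef_pos: [583.2, -49.4, 144.2]
tcp_rot: [-2.457, 1.57, 2.407]
ft_force: [-0.0, 1.0, -0.5]
opening: 0.003
```

```bash
python3 red.py
```

```text
station xyz 48.3 18.6 144.2 jaw yaw 0.06 F [-0.   1.  -0.5] op 0.003 t 27.95 j [-0.2   0.51  1.73  0.    0.91 -0.35]
17 272.4117647058823 209.35294117647058
0.6 [262.7 226.3]
0.8 [264.  222.1]
1.0 [265.6 218. ]
1.2 [267.4 214.1]
1.3 [268.4 212.3]
1.45 [269.8 209.9]
```

carry_out:
  grip: [1, 1, 1, 1]
  linear:
    - [0, 0, -0.003]
    - [0, 0, -0.003]
    - [0, 0, -0.002]
    - [0, 0, 0]
  turn: [0, 0, 0, 0]

```text
t: 28.4
eef_pos: [582.9, -46.5, 144.7]
tcp_rot: [0.315, 1.569, -1.105]
ft_force: [-0.7, -7.3, 2.4]
opening: 0.003
```

```bash
python3 red.py|head -2
```

```text
station xyz 48.4 21.5 144.7 jaw yaw 0.08 F [-0.7 -7.3  2.4] op 0.003 t 28.4 j [-0.19  0.5   1.73 -0.    0.91 -0.34]
15 272.6 208.66666666666666
```

Pressed at 7 N with no further motion, so the stay is at its stop. Retreating and going back to the bar.

carry_out:
  grip: [1, 1, 1, 1, 1]
  linear:
    - [0, 0, 0.02]
    - [-0.09, 0, 0]
    - [-0.09, 0, 0]
    - [-0.09, 0, 0]
    - [-0.09, 0, 0]
  turn: [0, 0, 0, 0, 0]

```text
t: 28.95
eef_pos: [583.9, -55.7, 326.2]
tcp_rot: [-3.112, 1.57, 1.752]
ft_force: [0.2, 0.1, 0.1]
opening: 0.006
```

carry_out:
  grip: [0.35, 0.35, 0.35, 0.35, 0.35]
  linear:
    - [0, -0.096, 0]
    - [0, 0, 0.083]
    - [0, 0, 0.083]
    - [0, 0, 0.083]
    - [0, 0, 0]
  turn: [0, 0, 0, 0, 0]

```text
t: 29.45
eef_pos: [555.6, -190.0, 323.7]
tcp_rot: [-1.592, 1.57, -3.015]
ft_force: [-1.0, -0.0, -1.1]
opening: 0.319
```

carry_out:
  grip: [0.35, 0.35, 0.35, 0.35, 0.35]
  linear:
    - [0, 0, 0]
    - [0, 0, 0]
    - [0, 0, 0]
    - [0, 0, 0]
    - [0, 0, 0]
  turn: [0.0455, 0.0455, 0.0455, 0.0455, 0.0455]

```text
t: 29.95
eef_pos: [555.4, -185.5, 324.2]
tcp_rot: [-2.268, 1.57, 1.875]
ft_force: [0.5, -0.4, -0.1]
opening: 0.322
```

carry_out:
  grip: [0.35, 0.35, 0.35, 0.35, 0.35]
  linear:
    - [0, 0, 0]
    - [0, 0, 0]
    - [0, 0, 0]
    - [0, 0, 0]
    - [0, 0, 0]
  turn: [0.0455, 0.0455, 0.0455, 0.0455, 0.0455]

```text
t: 30.45
eef_pos: [555.4, -185.5, 324.2]
tcp_rot: [-1.608, 1.57, 1.821]
ft_force: [0.3, 0.4, 0.3]
opening: 0.325
```

carry_out:
  grip: [0.35, 0.35, 0.35]
  linear:
    - [0, 0, 0]
    - [0, 0, 0]
    - [0, 0, 0]
  turn: [0.045, 0, 0]

```text
t: 30.75
eef_pos: [555.5, -185.6, 324.3]
tcp_rot: [-1.483, 1.57, 1.814]
ft_force: [0.2, -0.7, 0.7]
opening: 0.329
```

```bash
python3 - <<'E'
from h import *
import cv2
exec(open("red.py").read().split("\nfor f")[0].replace("from h import *",""))
b=cams.read_camera("scene")[110:260,185:335]
cv2.imwrite("pics/v7.png",cv2.convertScaleAbs(cv2.resize(b,(600,600),interpolation=cv2.INTER_CUBIC),alpha=1.4))
for s in(0,3):
 for p in[(80,65,121),(80,-65,121),(48,-121,282),(-48,-121,282),(70,29,200),(51,33.4,165.6)]:
    y=p[1]+s;P=[O[0]+c*p[0]-n*y,O[1]+n*p[0]+c*y,p[2]];print(p,s,((proj("scene",P)-[185,110])*4+1.5).round())
E
```

```text
station xyz 0.4 -111.9 324.3 jaw yaw -89.69 F [ 0.2 -0.7  0.7] op 0.329 t 30.75 j [-0.44  0.34  1.49  0.    1.31  0.98]
41 269.4878048780488 208.2439024390244
(80, 65, 121) 0 [404. 435.]
(80, -65, 121) 0 [309. 569.]
(48, -121, 282) 0 [205. 417.]
(-48, -121, 282) 0 [ 54. 362.]
(70, 29, 200) 0 [365. 374.]
(51, 33.4, 165.6) 0 [341. 401.]
(80, 65, 121) 3 [406. 433.]
(80, -65, 121) 3 [311. 566.]
(48, -121, 282) 3 [207. 413.]
(-48, -121, 282) 3 [ 57. 359.]
(70, 29, 200) 3 [367. 371.]
(51, 33.4, 165.6) 3 [343. 398.]
```

View pics/v7.png

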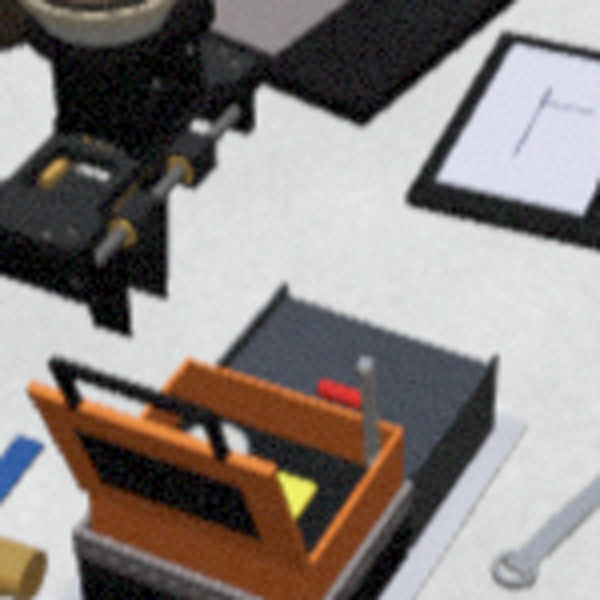

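The stay stands fully up (tip at (366,362), knob at (340,392)); the lid bar runs (58,365)–(215,415). Grasping the bar.

carry_out:
  grip: [0.35, 0.35, 0.35, 1, 1]
  linear:
    - [0.05, 0.012, 0]
    - [0.05, 0, 0]
    - [0.032, 0, 0]
    - [0, 0, 0]
    - [0, 0, 0]
  turn: [0, 0, 0, 0, 0]

```text
t: 31.35
eef_pos: [556.7, -191.8, 258.9]
tcp_rot: [3.077, 1.571, 0.088]
ft_force: [-0.5, -0.3, 0.2]
opening: 0.208
```

carry_out:
  grip: [1, 1, 1, 1, 1]
  linear:
    - [0, 0, 0]
    - [0, 0, 0]
    - [0, 0, 0]
    - [0, 0, 0]
    - [0, 0, 0]
  turn: [0, 0, 0, 0, 0]

```text
t: 31.85
eef_pos: [556.9, -192.1, 259.4]
tcp_rot: [2.455, 1.568, -0.535]
ft_force: [0.3, -2.7, 5.7]
opening: 0.095
```

```bash
python3 - <<'E'
from h import *
loc()
f=np.linspace(1.87,.75,16)+.026;P=np.c_[-65+171*np.cos(f),121+171*np.sin(f)-25];d=np.diff(P,axis=0)
print(P[[0,5,10,15]].round(1).tolist(),np.c_[-d[:,1]/500,-d[:,0]/500].round(4).tolist())
E
```

```text
station xyz 0.9 -118.6 259.4 jaw yaw -89.93 F [ 0.3 -2.7  5.7] op 0.095 t 31.85 j [-0.44  0.39  1.58 -0.    1.16  0.98]
[[-119.6, 258.0], [-56.8, 266.8], [5.0, 252.0], [57.0, 215.8]] [[-0.0072, -0.0245], [-0.0054, -0.025], [-0.0035, -0.0253], [-0.0016, -0.0255], [0.0003, -0.0255], [0.0022, -0.0254], [0.0041, -0.0252], [0.0059, -0.0248], [0.0078, -0.0243], [0.0096, -0.0237], [0.0113, -0.0229], [0.013, -0.022], [0.0146, -0.021], [0.0161, -0.0198], [0.0175, -0.0185]]
```

Bar held (0.095). Lowering along the arc.

carry_out:
  grip: [1, 1, 1, 1, 1]
  linear:
    - [-0.007, -0.0245, 0]
    - [-0.0055, -0.025, 0]
    - [-0.0035, -0.025, 0]
    - [-0.0015, -0.0255, 0]
    - [0, -0.0255, 0]
  turn: [0, 0, 0, 0, 0]

```text
t: 32.35
eef_pos: [546.4, -129.1, 267.5]
tcp_rot: [0.52, 1.57, -2.47]
ft_force: [-2.8, -2.4, 0.4]
opening: 0.1
```

carry_out:
  grip: [1, 1, 1, 1, 1]
  linear:
    - [0.002, -0.0255, 0]
    - [0.004, -0.025, 0]
    - [0.006, -0.025, 0]
    - [0.008, -0.0245, 0]
    - [0.0095, -0.0235, 0]
  turn: [0, 0, 0, 0, 0]

```text
t: 32.85
eef_pos: [537.4, -67.5, 251.8]
tcp_rot: [-0.835, 1.57, 2.458]
ft_force: [-3.2, -1.5, 1.3]
opening: 0.098
```

```bash
python3 -c "
from h import *
loc()"
```

```text
station xyz 0.2 7.5 251.8 jaw yaw -89.94 F [-3.2 -1.5  1.3] op 0.098 t 32.85 j [-0.25  0.33  1.71  0.    1.11  1.17]
```

carry_out:
  grip: [1, 1, 1, 1, 1]
  linear:
    - [0.011, -0.023, 0]
    - [0.013, -0.022, 0]
    - [0.0145, -0.021, 0]
    - [0.015, -0.0185, 0]
    - [0, 0, 0]
  turn: [0, 0, 0, 0, 0]

```text
t: 33.35
eef_pos: [531.1, -25.6, 224.6]
tcp_rot: [-0.94, 1.57, 2.353]
ft_force: [-3.1, -0.3, 0.2]
opening: 0.098
```

```bash
python3 -c "
from h import *
loc()
for t in(.7,.75,.8,.85):print(t,-65+171*np.cos(t+.026),96+171*np.sin(t+.026))"
```

```text
station xyz 0.2 49.9 224.6 jaw yaw -89.9 F [-3.1 -0.3  0.2] op 0.098 t 33.35 j [-0.17  0.34  1.76  0.    1.04  1.25]
0.7 62.87994101772291 209.52409737718114
0.75 57.04628431162857 215.77355503501232
0.8 50.907575455231324 221.7236411821176
0.85 44.479158023694424 227.35948370187418
```

carry_out:
  grip: [1, 1, 1, 1]
  linear:
    - [0.006, -0.006, 0]
    - [0.006, -0.006, 0]
    - [0, 0, 0]
    - [0, 0, 0]
  turn: [0, 0, 0, 0]

```text
t: 33.75
eef_pos: [530.4, -20.6, 219.9]
tcp_rot: [-1.914, 1.57, 1.378]
ft_force: [-4.3, 4.0, 5.5]
opening: 0.097
```

carry_out:
  grip: [0.35, 0.35, 0.35, 0.35, 0.35]
  linear:
    - [0, 0, 0]
    - [0, 0, 0]
    - [0, 0, 0]
    - [0, 0, 0]
    - [0, 0, 0]
  turn: [0, 0, 0, 0, 0]

```text
t: 34.25
eef_pos: [530.5, -21.1, 219.6]
tcp_rot: [-3.027, 1.571, 0.265]
ft_force: [-0.6, 0.1, -0.1]
opening: 0.321
```

carry_out:
  grip: [0.35, 0.35, 0.35, 0.35, 0.35]
  linear:
    - [-0.03, 0, 0]
    - [-0.06, 0, 0]
    - [-0.08, 0, 0]
    - [-0.08, 0, 0]
    - [0, 0, 0]
  turn: [0, 0, 0, 0, 0]

```text
t: 34.75
eef_pos: [531.8, -21.2, 349.6]
tcp_rot: [2.835, 1.562, -0.155]
ft_force: [0.0, 0.2, -0.6]
opening: 0.325
```

```bash
python3 - <<'E'
from h import *
import cv2
loc()
b=cams.read_camera("scene")[130:280,185:335]
cv2.imwrite("pics/v8.png",cv2.convertScaleAbs(cv2.resize(b,(600,600),interpolation=cv2.INTER_CUBIC),alpha=1.4))
c,n=np.cos(YAW),np.sin(YAW)
q=lambda x,y,z:((proj("scene",[O[0]+c*x-n*y,O[1]+n*x+c*y,z])-[185,130])*4+1.5).round().tolist()
for s in(0,3): print("rim",s,q(80,65+s,121),q(80,-65+s,121),q(-80,-65+s,121))
for t in(0,.65,.7,.75,.8,.85): print(t,[q(x,-65+1.5+171*np.cos(t+.026),121+171*np.sin(t+.026)) for x in(48,-48)],[q(x,-65+1.5+130*np.cos(t)-8*np.sin(t),121+130*np.sin(t)+8*np.cos(t)) for x in(80,-80)])
E
```

```text
station xyz 1.6 54.2 349.6 jaw yaw -89.94 F [ 0.   0.2 -0.6] op 0.325 t 34.75 j [-0.16  0.24  1.58  0.    1.32  1.26]
rim 0 [404.0, 355.0] [309.0, 489.0] [84.0, 403.0]
rim 3 [406.0, 353.0] [311.0, 486.0] [86.0, 400.0]
0 [[388.0, 295.0], [261.0, 251.0]] [[405.0, 345.0], [189.0, 269.0]]
0.65 [[363.0, 210.0], [228.0, 165.0]] [[384.0, 286.0], [158.0, 208.0]]
0.7 [[359.0, 207.0], [223.0, 161.0]] [[381.0, 284.0], [154.0, 206.0]]
0.75 [[355.0, 204.0], [218.0, 159.0]] [[378.0, 283.0], [150.0, 205.0]]
0.8 [[351.0, 203.0], [213.0, 157.0]] [[374.0, 282.0], [145.0, 204.0]]
0.85 [[346.0, 202.0], [207.0, 156.0]] [[371.0, 282.0], [141.0, 203.0]]
```

View pics/v8.png

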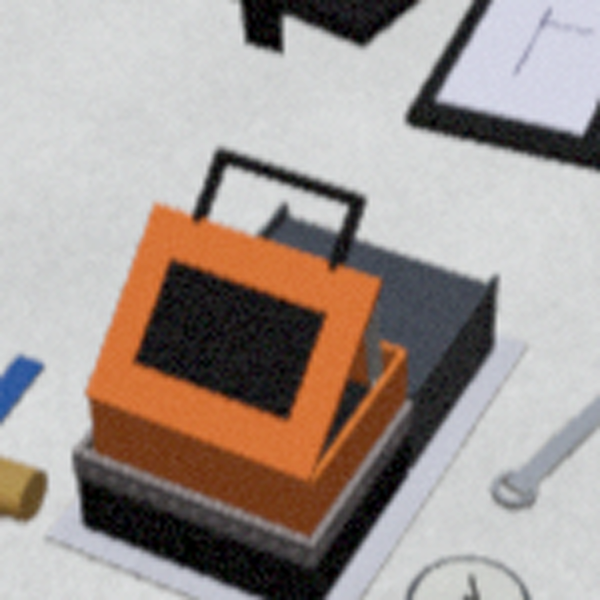

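Final picture: the lid is propped on the stay (bar ends (362,203) and (220,155), lid corners (381,278) and (156,205), so about 0.7–0.75 rad). The case sits level in the rims and the gripper is well clear. Handing in.

```bash
python3 -c "
from h import *
print(env.job_done());loc()"
```

```text
the job is handed in; nothing more can be done
None
the job is handed in; nothing more can be done
```

I handed the job in at about 35 s. By my last checks every step was met, but no verdict was reported.

**What I did**
- I pushed the grey base lid over from behind, and it fell shut.
- I slid the orange case off its ledge until it stopped against 28 N. Touching the lid and then the ledge put the lid top at about 129 mm, so the feet are down in the recesses.
- I opened the orange lid by its bar.
- I dragged the stay up by its knob with the closed fingers. It took 7 N at the end without moving further, so it is at its stop.
- I lowered the lid onto the stay, released it and raised the gripper clear.

**Last checks**
- The final picture puts the lid at about 0.7–0.75 rad on the raised stay, with the case level inside the rims and the robot touching nothing.
- The valve, tablet and wrench look undisturbed in the final picture. The gauge is only partly in view, and I did not check the mug and flange again.

**What failed or disagreed**
- **Reported height:** The reported tool height was about 20 mm too low. The first grasp of the bar slipped because of it, and my first check that the case was seated was not valid. I found this from the pictures, measured it by touch and corrected it.
- **Case position:** Flipping the stay may have moved the case about 3 mm towards +y within the clearance of its recesses. That is inside the 5 mm limit, but I did not measure it exactly.

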